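# Switch on the bench balance and load the sample bottle

## Robot

A 6-joint arm with a two-finger parallel gripper is mounted at the origin on a cart in front of the work surface, level with it; the furniture and walls round the work are solid. World frame = base frame: x ahead of the robot, y to its left, z up, the work surface at z = 0. Lengths are in m, angles in rad, forces in N, time in s.
With the tool pointing down it reaches from about 0.25 to 0.775 m from the base axis. Payload 4 kg.
Tool frame: the origin (TCP) lies on the front face of the gripper's body, between the roots of the fingers; the fingertips stand 97 mm ahead of it and the grasp point (between the pads) lies 78 mm ahead of it; z points along the fingers, y is the line along which they close (so a half turn about z gives the same grasp; the last joint's range is limited). The gripper opens to 94 mm and grips with 3 to 60 N. Pads are 16 mm wide; open, the fingers measure 119 mm over their backs; the gripper's body (75 mm by 177 mm) begins 78 mm behind the grasp point.
Start: joints at [1.017, 0.087, 1.371, -0, 1.684, -0.103], TCP at [0.24, 0.495, 0.303] pointing down, gripper open.
Joint ranges: [-3.1, 3.1], [-0.76, 2.03], [0.27, 2.55], [-1.08, 4.22], [0.17, 2.65], [-2.57, 2.57]. Speed limits (rad/s): [2.79, 2.79, 3.14, 3.14, 3.14, 3.14].

## Interface

Orientations are given as a unit quaternion [w, x, y, z].
In Python, from workcell import arm gives the robot as it stands.
- The arm moves only by the shell command python3 -m handwheel 'ROWS' [OPENING]. ROWS is JSON, a list of rows, each a list of 6 numbers: the shift along the tool's x, y, z as a fraction of full scale, then the turn, a rotation vector about the tool's x, y, z as a fraction of full scale. A call has 1 to 20 rows; each row shifts and turns the commanded pose from where the row before left it, along the tool's axes as they then stand; what a row does not reach is not made up. Full scale, the value 1, is 0.025 m for a shift and 60 degrees for a turn. A row lasts 1/10 s, in which the tool goes at most 50 mm and 8.59 degrees, less where a joint would pass 70% of its speed; a pose out of reach is approached as far as the arm can. A call with a number of a shift or a turn outside -1 to 1 is refused whole. A call with a gripper value outside its range is refused whole. OPENING is the opening, from 0 (shut) to 1 (fully open), set as the call begins (- or left out, the last holds). The fingers move at their own pace and stop on an object; the grip force is fixed at half the most. Time passes only in rows, so rows that do not move let the fingers close. It gives the time, the measured TCP pose, the force, the opening and the grip force at its end, in the units of the state.
- arm.get_obs(): the state, without advancing time (a new reading comes with each control period).
- arm.get_image(name): name is "scene" or "side" or "wrist"; returns (picture, depth): 384x512x3 uint8, red, green, blue; 384x512 float32, m along the optical axis (not along the pixel's ray), 0 where there is no reading.
- arm.get_calibration(name): a dict with "fx", "fy", "cx", "cy" (pixels), "dist_coeffs" ([k1, k2, p1, p2, k3] as OpenCV has them; the pictures are not rectified), "rvec" (rotation vector, rad) and "tvec" (3), from world to camera coordinates, as OpenCV has them. Camera axes: x right, y down, z forward; pixel columns grow to the right and rows downward; lengths in m; the calibration is good to about 2 mm. A picture is of the moment at which its call begins: read the wrist's pose just before it. get_calibration takes no time and is no camera call; for the wrist camera it gives the pose at the moment of the call.
- arm.hand_in(): hands the job in; it is judged then, once.
The state is a dict: "time_s": time; "joint_positions": joint angles; "joint_vel": joint speeds; "joint_efforts": joint torques, N m; "position": TCP position; "tcp_rot": TCP orientation; "ft_force": force on the tool from outside, world axes, zero at the start; "moment": the same for the moment, N m; "finger_gap": finger opening in m; "grip_force": force on a finger pad.
Only numpy, scipy, OpenCV 4.12 (cv2) and the standard library are available. Lean on these libraries where they do the work, as an engineer would, in place of code of your own. Each camera call takes 0.05 s, during which the arm holds its last target. There are 200 camera calls.

## Task

Switch on the small bench balance while its pan is still empty: nudge the orange ridge of its slide switch all the way across from the red mark to the green mark until it clicks over and stays. Then set the small amber bottle with the blue cap that stands beside the balance down gently, upright and in the middle of the steel weighing pan, and let go of it. Leave the clear bottle beside it where it stands.

Things in the scene. Friction and masses are not known exactly. Their poses are not given: they have to be found in the camera images.
- balance: portable bench balance, grey and white case 130 mm wide (its y), 175 mm deep (its x), fixed to the worktop. Origin: centre of its underside; x to its back, y to its left, z up; turned by up to 0.25 rad. Deck 34 mm above the worktop: display at front left, slide switch at front right, round pan behind. A red fume hood hangs behind to the right, lower edge 0.58 m up: keep lifts low (60 to 100 mm).
- power_switch (a joint): position of the slide switch (m): 0 = off (ridge at the red mark, right), 0.014 = on (ridge at the green mark, left). A sprung detent at mid-travel (0.007) resists with about 5 to 7 N and snaps the switch to whichever end is nearer; it stays there. The switch slides along the balance's +y from off to on.
- switch_ridge (a point): top centre of the orange ridge of the slide switch, 43 mm above the worktop; travels with the switch. The ridge is 16 mm long (balance x), 5 mm thick (balance y, the sliding direction) and stands 7 mm above the flush slider plate and black bezel round it, 36 mm above the worktop (bezel 48 mm along y, 28 mm along x). Axes as the balance's.
- pan_centre (a point): centre of the top face of the round steel weighing pan (100 mm diameter, flat, no rim), 44 mm above the worktop, 30 mm behind the balance's origin. Axes as the balance's.
- sample_bottle: the small amber glass bottle with a blue cap, closed, round, 56 mm diameter, 118 mm tall with the cap, 0.2 to 0.45 kg, loose, standing to the right of the balance's front. Its body is straight to 70 mm height, then narrows to the neck; it may lean by 0.05 rad. Origin: centre of its underside, z up. (Similar ones far right at the back are not meant.)
- clear_bottle: bystander: clear bottle with a blue cap, 60 mm diameter, 125 mm tall, loose, standing behind the amber bottle and to the right of the balance, in front of the big analyser. Origin: centre of its underside, z up.
There are look-alikes about, which are no part of the job. Leave any yellow look-alike of the sample_bottle alone.

How it is judged:
By the outcome, as a careful person would: the job done as asked, in the order asked, and still so for the second after the job is handed in, with the robot touching nothing.
It also fails if it takes over 48 s, if anything falls off the work surface, if the arm or the gripper's body presses on something with over 40 N, if the wrist force passes 120 N, or if a joint passes its speed limit or range.

## Working session

There is one attempt and no reset: what is moved stays moved. The work goes in short steps, Python scripts to look and compute and a shell command to move; the robot and the scene stay as the last step left them, time stands still between calls to the robot, and variables do not carry over. Pictures are saved under pics/ and viewed, at most 10 in all, crops included, and the job is handed in when it is done.

```bash
mkdir -p pics; ls; cat > h.py <<'E'
import numpy as np, cv2
from workcell import arm
def grab(n):
    c=arm.get_calibration(n); im,d=arm.get_image(n); return im,d,c
def KD(c): return np.array([[c['fx'],0,c['cx']],[0,c['fy'],c['cy']],[0,0,1.]]),np.array(c['dist_coeffs'],float)
def ray(c,u,v):
    K,D=KD(c); p=cv2.undistortPoints(np.array([[[u,v]]],float),K,D)[0,0]
    R=cv2.Rodrigues(np.array(c['rvec'],float))[0]; t=np.array(c['tvec'],float).ravel()
    return -R.T@t, R.T@np.array([p[0],p[1],1.])
def onz(c,u,v,z):
    o,d=ray(c,u,v); return o+d*(z-o[2])/d[2]
def atd(c,u,v,dep):
    o,d=ray(c,u,v); return o+d*dep
def save(im,n): cv2.imwrite('pics/'+n,im[:,:,::-1])
E
python3 - <<'E'
from h import *
import pickle
D={}
for n in('scene','side','wrist'):
    D[n]=grab(n)
pickle.dump(D,open('d0.pkl','wb'))
save(cv2.resize(D['scene'][0],(800,600)),'s0.png'); save(np.hstack([cv2.resize(D[n][0],(400,300)) for n in('side','wrist')]),'sw0.png')
for n in D: print(n,ray(D[n][2],256,192))
E
```

```text
pics
scene (array([ 0.27597311, -0.38957793,  0.6919461 ]), array([ 0.34764086,  0.61582048, -0.70712049]))
side (array([ 1.02507839, -0.3639856 ,  0.65806762]), array([-0.47478852,  0.59893517, -0.6449445 ]))
wrist (array([0.17655994, 0.52512665, 0.38400002]), array([ 0.21813002, -0.12773956, -0.96775016]))
```

View pics/s0.png

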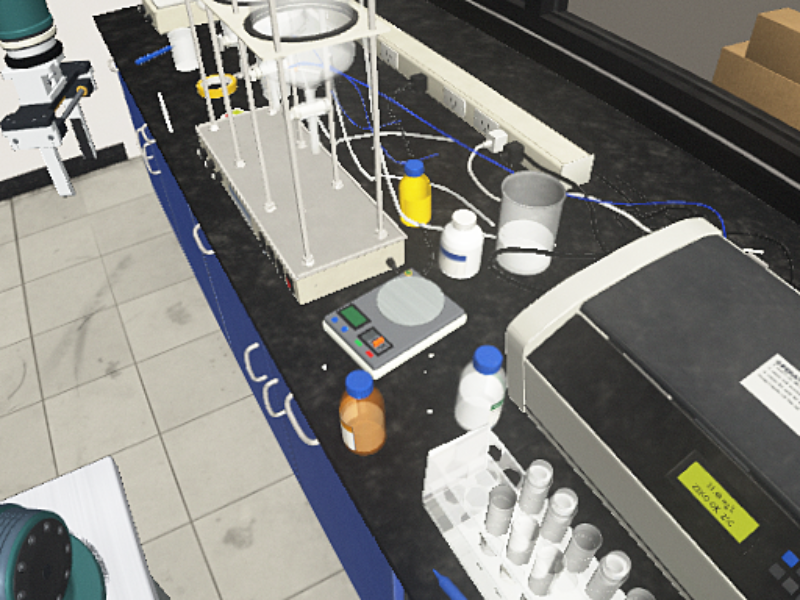

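View pics/sw0.png

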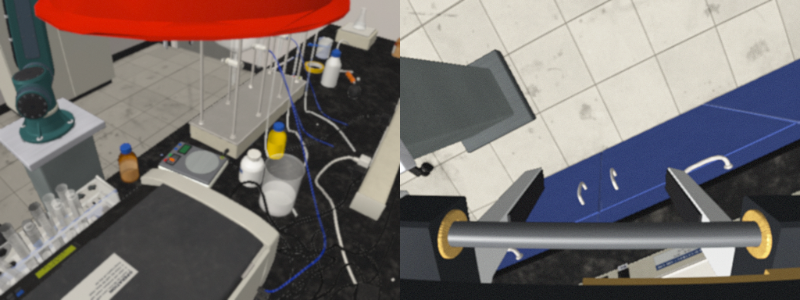

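The scene view (800x600) shows the balance at about (395,320), the pan at (410,300), the orange ridge near (377,343), the amber bottle at (362,415) with its cap at (358,382), and the clear bottle at (482,390). The wrist view sees only the floor and the bench edge.

```bash
python3 - <<'E'
from h import *
import pickle
D=pickle.load(open('d0.pkl','rb'))
im,d,c=D['scene']
hsv=cv2.cvtColor(im,cv2.COLOR_RGB2HSV)
def blobs(mask,box,name,z):
    m=np.zeros_like(mask); x0,y0,x1,y1=box; m[y0:y1,x0:x1]=mask[y0:y1,x0:x1]
    n,l,s,ce=cv2.connectedComponentsWithStats(m)
    for i in range(1,n):
        if s[i,4]>=6:
            u,v=ce[i]; dd=np.median(d[l==i]); print(name,s[i].tolist(),ce[i].round(1),'onz',onz(c,u,v,z).round(4),'dep',atd(c,u,v,dd).round(4))
bal=(200,165,305,245)
blobs(cv2.inRange(hsv,(5,150,120),(18,255,255)),bal,'orange',.043)
blobs(cv2.inRange(hsv,(0,170,120),(4,255,255)),bal,'red',.036)
blobs(cv2.inRange(hsv,(45,120,100),(80,255,255)),bal,'green',.036)
blobs(cv2.inRange(hsv,(105,150,80),(125,255,255)),(205,220,250,260),'ambercap',.118)
blobs(cv2.inRange(hsv,(105,150,80),(125,255,255)),(295,215,330,245),'clearcap',.125)
# deck corners & heights
save(cv2.resize(im[160:300,190:340],(800,747),interpolation=cv2.INTER_CUBIC)[:600],'crop.png')
# pan points: depth-plane z in .041-.048
P=[];Q=[]
for v in range(165,245):
    for u in range(195,310):
        if d[v,u]>0:
            p=atd(c,u,v,d[v,u])
            s=hsv[v,u]
            if .039<p[2]<.05: P.append(p)
            if .03<p[2]<.0385: Q.append(p)
P=np.array(P);Q=np.array(Q)
print('pan',len(P),P.mean(0),P.min(0),P.max(0))
r=cv2.minAreaRect(Q[:,:2].astype(np.float32)); print('deck',r)
E
```

```text
orange [239, 215, 7, 7, 28] [241.8 218.3] onz [0.5288 0.1218 0.043 ] dep [0.5298 0.1238 0.0405]
red [234, 225, 5, 3, 9] [236. 226.] onz [0.5104 0.1145 0.036 ] dep [0.5112 0.1161 0.0338]
green [219, 197, 15, 12, 88] [225.9 202. ] onz [0.5239 0.1885 0.036 ] dep [0.5244 0.1896 0.0347]
green [227, 217, 5, 5, 11] [229. 219.] onz [0.5066 0.1397 0.036 ] dep [0.5072 0.141  0.0344]
ambercap [221, 237, 18, 18, 258] [229.4 245.3] onz [0.4497 0.0175 0.118 ] dep [0.4509 0.0203 0.1141]
clearcap [303, 221, 19, 19, 269] [311.7 229.9] onz [ 0.5935 -0.0323  0.125 ] dep [ 0.5957 -0.0297  0.1209]
pan 1309 [0.6018363  0.18132477 0.04346036] [0.48649588 0.11976509 0.03900932] [0.74177315 0.278476   0.04996353]
deck ((0.6203380227088928, 0.20159034430980682), (0.26371973752975464, 0.18864358961582184), 7.891680717468262)
```

View pics/crop.png

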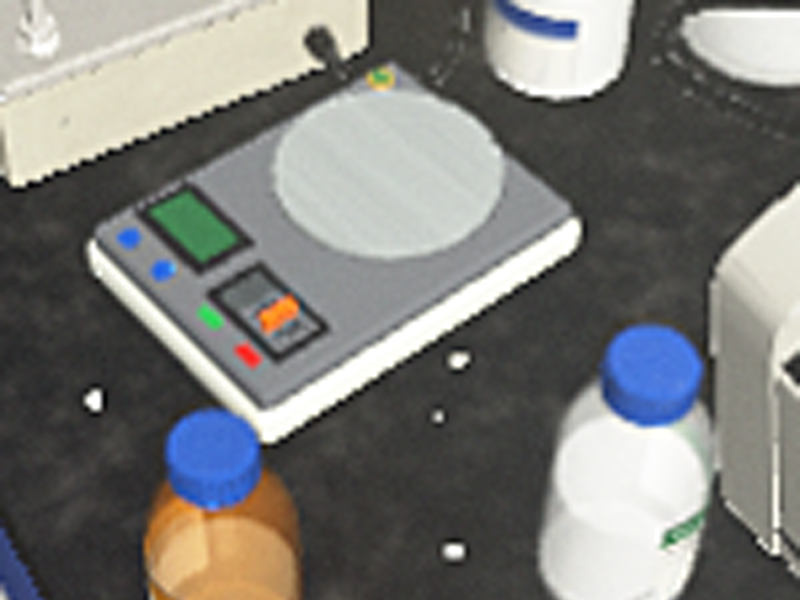

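The crop shows the pan centred near crop (390,172), the ridge at (278,314) by the red mark at (248,355), the green mark at (210,317), and the front right corner of the deck at (265,405).

```bash
cat >> h.py <<'E'
from scipy.spatial.transform import Rotation as Rn
def tool():
    o=arm.get_obs(); q=np.array(o['tcp_rot']); return np.array(o['position']),Rn.from_quat(q[[1,2,3,0]]),o
def plan(p,yaw):
    """target TCP p, tool down with tool x at world yaw; prints rotvec (frac) in tool axes and shift (full-scale units) in present and turned tool axes"""
    P,R,o=tool()
    T=Rn.from_matrix(np.array([[np.cos(yaw),np.sin(yaw),0],[np.sin(yaw),-np.cos(yaw),0],[0,0,-1]]))
    dp=np.array(p)-P
    print('t',o['time_s'],'pos',P.round(4),'turn frac',((R.inv()*T).as_rotvec()/(np.pi/3)).round(3),'shift now',(R.inv().apply(dp)/.025).round(2),'shift after turn',(T.inv().apply(dp)/.025).round(2),'F',np.round(o['ft_force'],1),'gap',o['finger_gap'],'grip',o['grip_force'],'j6',round(o['joint_positions'][5],2))
E
python3 - <<'E'
from h import *
import pickle
D=pickle.load(open('d0.pkl','rb')); im,d,c=D['scene']
f=lambda a,b:(190+(a+.5)/5.333-.5,160+(b+.5)/5.333-.5)
for n,a,b,z in(('left',93,238,.034),('front',265,408,.034),('right',580,215,.034),('back',392,66,.034)): print(n,onz(c,*f(a,b),z).round(4))
hsv=cv2.cvtColor(im,cv2.COLOR_RGB2HSV)
m=np.zeros(im.shape[:2],np.uint8);m[176:210,240:287]=cv2.inRange(im,(165,175,165),(215,225,220))[176:210,240:287]
m=cv2.morphologyEx(m,cv2.MORPH_OPEN,np.ones((3,3)))
cs=max(cv2.findContours(m,0,1)[0],key=cv2.contourArea)
W=np.array([onz(c,*p[0],.044)[:2] for p in cs],np.float32)
print('pan circle',cv2.minEnclosingCircle(W),cv2.fitEllipse(W))
print('rack corner',atd(c,272,295,d[295,272]),atd(c,320,320,d[320,320]),atd(c,344,297,d[297,344]))
y=.15; ridge=np.array([.5288,.1218]); print('TCP target for push'); 
p=ridge-.025*np.array([-np.sin(y),np.cos(y)])
plan([p[0],p[1],.22],y+np.pi/2); plan([p[0],p[1],.22],y-np.pi/2)
E
```

```text
left [0.4847 0.2057 0.034 ]
front [0.5041 0.0882 0.034 ]
right [0.6696 0.1125 0.034 ]
back [0.6489 0.2345 0.034 ]
pan circle ((0.6070591807365417, 0.1688212901353836), 0.051119666546583176) ((0.6075757741928101, 0.1685437709093094), (0.09562981873750687, 0.09782716631889343), 164.43923950195312)
rack corner [ 0.5009104  -0.04920749  0.00059513] [ 0.4997702  -0.18614324  0.1273715 ] [ 0.53449722 -0.19010535  0.17089139]
TCP target for push
t 0.15 pos [0.2395 0.4948 0.3018] turn frac [-0.002  0.001  0.926] shift now [-17.48  -9.21   3.28] shift after turn [-17.48   9.21   3.27] F [-0.4  0.2 -0.4] gap 0.0940633764063973 grip 0.0 j6 -0.1
t 0.15 pos [0.2395 0.4948 0.3018] turn frac [-1.000e-03 -2.000e-03 -2.074e+00] shift now [-17.48  -9.21   3.28] shift after turn [17.48 -9.21  3.27] F [-0.4  0.2 -0.4] gap 0.0940633764063973 grip 0.0 j6 -0.1
```

```bash
python3 -m handwheel '[[-0.84,-0.9,0,0,0,0],[-0.84,-0.9,0,0,0,0],[-0.84,-0.9,0,0,0,0],[-0.84,-0.9,0,0,0,0],[-0.84,-0.9,0,0,0,0],[-0.84,-0.9,0,0,0,0],[-0.84,-0.9,0,0,0,0],[-0.84,-0.9,0,0,0,0],[-0.84,-0.9,0,0,0,0],[-0.84,-0.9,0,0,0,0],[-0.9,0,0,0,0,0],[-0.9,0,0,0,0,0],[-0.9,0,0,0,0,0],[-0.9,0,0,0,0,0],[-0.9,0,0,0,0,0],[-0.9,0,0,0,0,0],[-0.9,0,0,0,0,0],[-0.9,0,0,0,0,0],[-0.9,0,0,0,0,0],[-0.9,0,0,0,0,0]]' 0 | tail -3
python3 -m handwheel '[[0,0,0.3,0,0,0.132],[0,0,0.3,0,0,0.132],[0,0,0.3,0,0,0.132],[0,0,0.3,0,0,0.132],[0,0,0.3,0,0,0.132],[0,0,0.3,0,0,0.132],[0,0,0.3,0,0,0.132],[0,0,0,0,0,0],[0,0,0,0,0,0]]'  | tail -3
python3 - <<'E'
from h import *
plan([.5325,.0971,.22],.15+np.pi/2)
im,d,c=grab('wrist'); save(cv2.resize(im,(800,600)),'w1.png')
import pickle; pickle.dump((im,d,c),open('w1.pkl','wb'))
E
```

```text
ft_force: [0.4, 0.2, 0.0]
finger_gap: 0.0004
grip_force: 0.0
ft_force: [-0.1, 0.1, 0.1]
finger_gap: 0.0004
grip_force: 0.0
t 3.05 pos [0.533  0.103  0.2499] turn frac [-0.001 -0.     0.005] shift now [-0.23 -0.06  1.2 ] shift after turn [-0.23 -0.06  1.2 ] F [-0.1  0.1  0.1] gap 0.0004270139943164447 grip 0.0 j6 -0.07
```

View pics/w1.png

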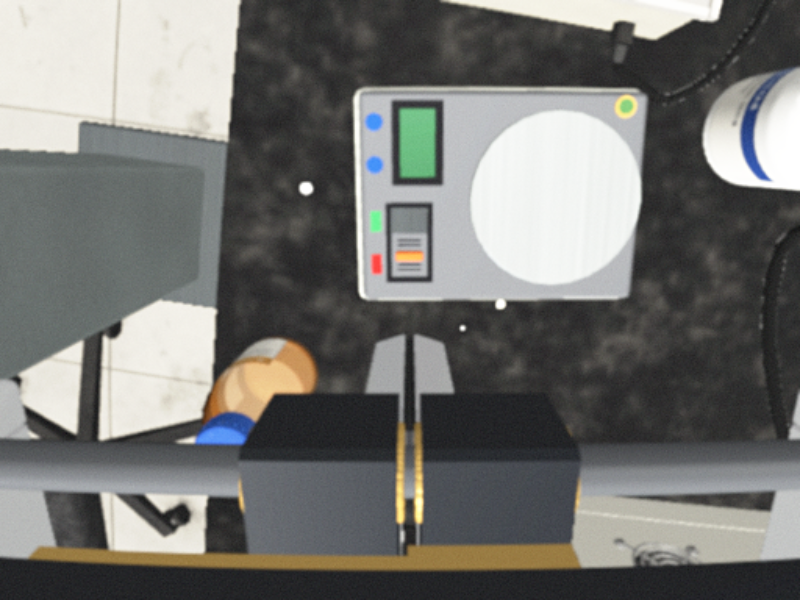

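The wrist view shows the balance square to the tool. The ridge is at (410,257), the red mark at (377,264), the green at (376,222), the pan centre near (556,197), and the fingertips at (410,340).

```bash
python3 - <<'E'
from h import *
import pickle
im,d,c=pickle.load(open('w1.pkl','rb'))
hsv=cv2.cvtColor(im,cv2.COLOR_RGB2HSV)
def cen(m,b,z,n):
    k=np.zeros_like(m);x0,y0,x1,y1=b;k[y0:y1,x0:x1]=m[y0:y1,x0:x1]
    q=cv2.moments(k,True);u,v=q['m10']/q['m00'],q['m01']/q['m00'];p=onz(c,u,v,z);print(n,round(u,1),round(v,1),p.round(4),'depth z',atd(c,u,v,d[int(v),int(u)])[2].round(4));return p
r=cen(cv2.inRange(hsv,(8,130,150),(20,255,255)),(245,150,285,180),.043,'ridge')
a=cen(cv2.inRange(hsv,(0,150,120),(5,255,255)),(230,155,250,180),.034,'red')
b=cen(cv2.inRange(hsv,(45,100,120),(85,255,255)),(230,130,250,155),.034,'green')
print('yaw',np.arctan2(-(b-a)[0],(b-a)[1]))
m=np.zeros(hsv.shape[:2],np.uint8);m[60:190,295:415]=cv2.inRange(im,(215,220,215),(255,255,255))[60:190,295:415]
m=cv2.morphologyEx(m,cv2.MORPH_OPEN,np.ones((5,5)))
W=np.array([onz(c,*p[0],.044)[:2] for p in max(cv2.findContours(m,0,1)[0],key=cv2.contourArea)],np.float32)
print('pan',cv2.minEnclosingCircle(W),cv2.fitEllipse(W))
for u,v in((231,58),(413,61),(403,190),(232,190)): print(onz(c,u,v,.034).round(4))
y=.145; t=r[:2]-.020*np.array([-np.sin(y),np.cos(y)]); plan([t[0],t[1],.1365],y+np.pi/2)
E
```

```text
ridge 261.6 163.0 [0.5292 0.1245 0.043 ] depth z 0.0431
red 240.8 168.7 [0.5107 0.1145 0.034 ] depth z 0.0354
green 240.2 141.6 [0.5065 0.1399 0.034 ] depth z 0.0358
yaw 0.16393191993227085
pan ((0.6079678535461426, 0.1695547103881836), 0.050101280212402344) ((0.6078766584396362, 0.1696268916130066), (0.09821414947509766, 0.09889096766710281), 155.4874267578125)
[0.4878 0.2122 0.034 ]
[0.6498 0.2367 0.034 ]
[0.671  0.1185 0.034 ]
[0.5052 0.0924 0.034 ]
t 3.1 pos [0.5332 0.103  0.2504] turn frac [ 0.    -0.     0.009] shift now [ 0.07 -0.03  4.56] shift after turn [ 0.07 -0.03  4.56] F [-0.1  0.3 -0.2] gap 0.00027754308065988523 grip 0.0 j6 -0.07
```

```bash
python3 -m handwheel '[[0,0,0.6,0,0,0],[0,0,0.6,0,0,0],[0,0,0.6,0,0,0],[0,0,0.6,0,0,0],[0,0,0.6,0,0,0],[0,0,0.6,0,0,0],[0,0,0.4,0,0,0],[0,0,0.3,0,0,0],[0,0,0.15,0,0,0],[0,0,0.1,0,0,0],[0,0,0,0,0,0],[0,0,0,0,0,0]]'
python3 -m handwheel '[[0.1,0,0,0,0,0],[0.1,0,0,0,0,0],[0.1,0,0,0,0,0],[0.1,0,0,0,0,0],[0.1,0,0,0,0,0],[0,0,0,0,0,0]]'
```

```text
time_s: 4.3
position: [0.5335, 0.1031, 0.137]
tcp_rot: [0.0, 0.651, 0.759, 0.0]
ft_force: [0.7, -0.2, -0.1]
finger_gap: 0.0008
grip_force: 0.0
time_s: 4.9
position: [0.5316, 0.1135, 0.1367]
tcp_rot: [0.002, 0.651, 0.759, -0.002]
ft_force: [0.9, -6.0, 1.2]
finger_gap: 0.0006
grip_force: 3.2
```

```bash
python3 -m handwheel '[[0.1,0,0,0,0,0],[0.1,0,0,0,0,0],[0.1,0,0,0,0,0],[0.1,0,0,0,0,0],[0,0,0,0,0,0]]'
python3 -m handwheel '[[0.05,0,0,0,0,0],[0,0,0,0,0,0]]'
```

```text
time_s: 5.4
position: [0.5307, 0.12, 0.1367]
tcp_rot: [0.005, 0.652, 0.758, -0.004]
ft_force: [1.8, -13.7, 0.6]
finger_gap: 0.0006
grip_force: 7.0
time_s: 5.6
position: [0.5303, 0.1222, 0.1367]
tcp_rot: [0.004, 0.652, 0.758, -0.003]
ft_force: [1.3, -10.5, 1.4]
finger_gap: 0.0003
grip_force: 5.5
```

```bash
python3 -m handwheel '[[0.08,0,0,0,0,0],[0.08,0,0,0,0,0],[0,0,0,0,0,0]]'; python3 - <<'E'
from h import *
im,d,c=grab('scene'); save(cv2.resize(im[150:270,190:350],(800,600),interpolation=cv2.INTER_CUBIC),'s2.png')
E
```

```text
time_s: 5.9
position: [0.5296, 0.1266, 0.1367]
tcp_rot: [0.003, 0.652, 0.759, -0.003]
ft_force: [1.5, -10.2, 1.1]
finger_gap: 0.0004
grip_force: 4.9
```

View pics/s2.png

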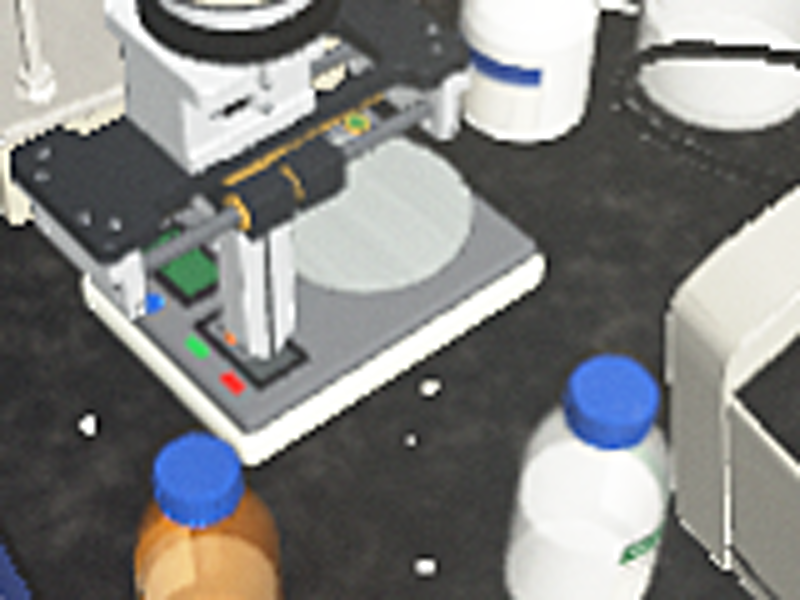

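The crop shows the closed fingers on the bezel with the ridge now near (230,340), next to the green mark at (198,347). I'll push a little further to the stop.

```bash
python3 -m handwheel '[[0.06,0,0,0,0,0],[0,0,0,0,0,0]]'; python3 -m handwheel '[[-0.2,0,0,0,0,0],[-0.3,0,0,0,0,0],[0,0,-0.6,0,0,0],[0,0,-0.8,0,0,0],[0,0,-0.8,0,0,0],[0,0,-0.8,0,0,0],[0,0,-0.8,0,0,0],[0,0,-0.8,0,0,0],[0,0,0,0,0,0]]' 
python3 - <<'E'
from h import *
plan([.4497,.0175,.24],.145+np.pi/2)
im,d,c=grab('wrist'); save(cv2.resize(im,(800,600)),'w2.png')
hsv=cv2.cvtColor(im,cv2.COLOR_RGB2HSV)
m=cv2.inRange(hsv,(8,130,150),(20,255,255)); k=np.zeros_like(m); k[120:200,240:300]=m[120:200,240:300]
q=cv2.moments(k,True); print(q['m00'],onz(c,q['m10']/q['m00'],q['m01']/q['m00'],.043))
E
```

```text
time_s: 6.15
position: [0.5294, 0.1277, 0.1367]
tcp_rot: [0.004, 0.651, 0.759, -0.004]
ft_force: [1.3, -11.9, 1.5]
finger_gap: 0.0002
grip_force: 6.3
time_s: 7.05
position: [0.532, 0.1203, 0.2562]
tcp_rot: [0.003, 0.651, 0.759, 0.003]
ft_force: [0.4, -0.1, 0.7]
finger_gap: 0.0005
grip_force: 0.0
t 7.05 pos [0.532  0.1203 0.2562] turn frac [ 0.008 -0.001  0.008] shift now [-3.56 -3.88  0.61] shift after turn [-3.59 -3.85  0.65] F [ 0.4 -0.1  0.7] gap 0.0005216272048914551 grip 0.0 j6 -0.03
68.0 [0.52723598 0.13853185 0.043     ]
```

View pics/w2.png

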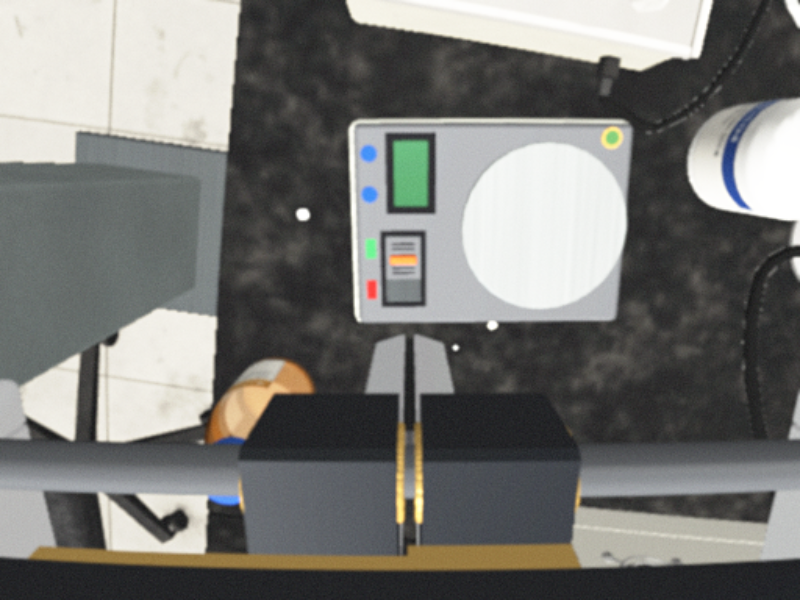

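The wrist view shows the ridge at (403,261), beside the green mark at (371,248). It measures 14 mm from where it started, so the switch is on. Next I'll triangulate the bottle from the scene and side views.

```bash
python3 - <<'E'
from h import *
import pickle
D=pickle.load(open('d0.pkl','rb'))
def cap(n,box):
    im,d,c=D[n];hsv=cv2.cvtColor(im,cv2.COLOR_RGB2HSV);m=cv2.inRange(hsv,(105,150,60),(125,255,255));k=np.zeros_like(m);x0,y0,x1,y1=box;k[y0:y1,x0:x1]=m[y0:y1,x0:x1]
    N,l,s,ce=cv2.connectedComponentsWithStats(k);i=1+np.argmax(s[1:,4]);print(n,s[i]);return ray(c,*ce[i])
def tri(a,b):
    A=[];B=[]
    S=np.zeros((3,3));t=np.zeros(3)
    for o,d in(a,b):
        d=d/np.linalg.norm(d);M=np.eye(3)-np.outer(d,d);S+=M;t+=M@o
    p=np.linalg.solve(S,t);return p,[np.linalg.norm(np.cross(p-o,d/np.linalg.norm(d))) for o,d in(a,b)]
p,e=tri(cap('scene',(215,230,250,260)),cap('side',(145,175,175,205)));print('cap',p,e)
# amber body: base silhouettes
im,d,c=D['scene'];hsv=cv2.cvtColor(im,cv2.COLOR_RGB2HSV)
ys,xs=np.nonzero(cv2.inRange(hsv,(5,90,40),(22,255,255))[245:300,205:255]);ys+=245;xs+=205
P=np.array([atd(c,x,y,d[y,x]) for y,x in zip(ys,xs) if d[y,x]>0]);P=P[(P[:,2]>.01)&(P[:,2]<.065)]
# circle fit with fixed radius 28
from scipy.optimize import least_squares
s=least_squares(lambda q:np.hypot(P[:,0]-q[0],P[:,1]-q[1])-.028,[.45,.02],loss='soft_l1',f_scale=.002);print('body',s.x,len(P),np.abs(s.fun).mean(), P[:,2].min())
plan([p[0],p[1],.24],.145+np.pi/2)
E
```

```text
scene [221 237  18  18 258]
side [155 184  13  13 132]
cap [0.45250791 0.02347602 0.10851883] [np.float64(0.0005833858851355393), np.float64(0.0005833858851354801)]
body [0.45241254 0.02150676] 397 0.0007313945942169854 0.010022306323526742
t 7.1 pos [0.5313 0.1201 0.254 ] turn frac [ 0.005 -0.     0.008] shift now [-3.34 -3.71  0.54] shift after turn [-3.37 -3.68  0.56] F [-0.6  0.7  0.6] gap 0.0005918200408528274 grip 0.0 j6 -0.03
```

```bash
python3 -m handwheel '[[-0.57,-0.615,0,0,0,0],[-0.57,-0.615,0,0,0,0],[-0.57,-0.615,0,0,0,0],[-0.57,-0.615,0,0,0,0],[-0.57,-0.615,0,0,0,0],[-0.57,-0.615,0,0,0,0],[0,0,0,0,0,0.008],[0,0,0,0,0,0]]' 1
python3 -c "
from h import *
plan([.4524,.0222,.133],.145+np.pi/2)"
```

```text
time_s: 7.9
position: [0.4522, 0.0213, 0.2507]
tcp_rot: [-0.001, 0.655, 0.756, 0.0]
ft_force: [0.2, -0.4, -0.4]
finger_gap: 0.0607
grip_force: 0.0
t 7.9 pos [0.4522 0.0213 0.2507] turn frac [-0.    -0.001 -0.002] shift now [0.03 0.01 4.71] shift after turn [0.03 0.01 4.71] F [ 0.2 -0.4 -0.4] gap 0.06074963328002292 grip 0.0 j6 -0.22
```

```bash
python3 -m handwheel '[[0.03,0,0,0,0,0],[0,0,0,0,0,0],[0,0,0,0,0,0],[0,0,0,0,0,0],[0,0,0,0,0,0],[0,0,0,0,0,0],[0,0,0.5,0,0,0],[0,0,0.5,0,0,0],[0,0,0.5,0,0,0],[0,0,0.5,0,0,0],[0,0,0.5,0,0,0],[0,0,0.5,0,0,0],[0,0,0.5,0,0,0],[0,0,0.5,0,0,0],[0,0,0.4,0,0,0],[0,0,0.3,0,0,0],[0,0,0,0,0,0],[0,0,0,0,0,0]]'
python3 -m handwheel '[[0,0,0,0,0,0],[0,0,0,0,0,0],[0,0,0,0,0,0],[0,0,0,0,0,0],[0,0,0,0,0,0],[0,0,0,0,0,0],[0,0,0,0,0,0],[0,0,0,0,0,0],[0,0,0,0,0,0],[0,0,0,0,0,0],[0,0,0,0,0,0]]' 0
```

```text
time_s: 9.7
position: [0.4525, 0.0218, 0.1341]
tcp_rot: [0.0, 0.654, 0.756, 0.0]
ft_force: [0.4, -0.3, 0.1]
finger_gap: 0.0942
grip_force: 0.0
time_s: 10.8
position: [0.4522, 0.0218, 0.134]
tcp_rot: [-0.0, 0.654, 0.756, -0.0]
ft_force: [-1.7, -0.1, 2.6]
finger_gap: 0.0545
grip_force: 30.0
```

```bash
python3 -m handwheel '[[0,0,-0.2,0,0,0],[0,0,-0.3,0,0,0],[0,0,-0.4,0,0,0],[0,0,-0.4,0,0,0],[0,0,-0.4,0,0,0],[0,0,-0.4,0,0,0],[0,0,-0.4,0,0,0],[0,0,-0.4,0,0,0],[0,0,-0.2,0,0,0],[0,0,-0.1,0,0,0],[0,0,0,0,0,0],[0,0,0,0,0,0]]'
python3 - <<'E'
from h import *
plan([.6078,.1695,.215],.145+np.pi/2)
im,d,c=grab('scene');im2,d2,c2=grab('side')
save(np.hstack([cv2.resize(im[90:300,150:360],(400,400)),cv2.resize(im2[130:250,100:220],(400,400))]),'g.png')
E
```

```text
time_s: 12.0
position: [0.4521, 0.0218, 0.2134]
tcp_rot: [-0.0, 0.654, 0.756, -0.0]
ft_force: [-0.3, 0.2, -3.2]
finger_gap: 0.054
grip_force: 29.9
t 12.0 pos [0.4521 0.0218 0.2134] turn frac [-0.001 -0.    -0.001] shift now [ 4.95  7.01 -0.07] shift after turn [ 4.95  7.02 -0.06] F [-0.3  0.2 -3.2] gap 0.0540443994640675 grip 29.924589903093874 j6 -0.22
```

View pics/g.png

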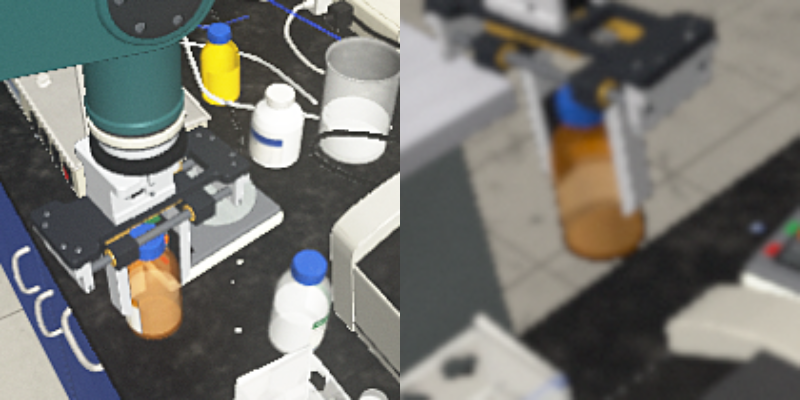

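The bottle is held between the pads and clear of the bench, about upright. I'll carry it over the pan.

```bash
python3 -m handwheel '[[0.1,0.142,0,0,0,0],[0.2,0.283,0,0,0,0],[0.3,0.425,0,0,0,0],[0.35,0.495,0,0,0,0],[0.4,0.567,0,0,0,0],[0.4,0.567,0,0,0,0],[0.4,0.567,0,0,0,0],[0.4,0.567,0,0,0,0],[0.4,0.567,0,0,0,0],[0.4,0.567,0,0,0,0],[0.4,0.567,0,0,0,0],[0.35,0.495,0,0,0,0],[0.3,0.425,0,0,0,0],[0.25,0.354,0,0,0,0],[0.2,0.283,0,0,0,0],[0.1,0.142,0,0,0,0],[0,0,0,0,0,0],[0,0,0,0,0,0],[0,0,0,0,0,0]]'
python3 - <<'E'
from h import *
plan([.6078,.1695,.1795],.145+np.pi/2)
im,d,c=grab('side');im2,d2,c2=grab('scene')
save(np.hstack([cv2.resize(im2[80:260,170:350],(400,400)),cv2.resize(im[130:250,180:300],(400,400))]),'p.png')
# lowest amber point(s) in each view -> base height via depth
for I,d,c,b in((im,d,c,(130,270,180,300)),(im2,d2,c2,(80,260,170,350))):
    h=cv2.cvtColor(I,cv2.COLOR_RGB2HSV);m=cv2.inRange(h,(8,100,60),(20,240,255))[b[0]:b[1],b[2]:b[3]]
    N,l,s,ce=cv2.connectedComponentsWithStats(m);i=1+np.argmax(s[1:,4]);ys,xs=np.nonzero(l==i);ys+=b[0];xs+=b[2]
    P=np.array([atd(c,x,y,d[y,x]) for y,x in zip(ys,xs)]);print(len(P),P.min(0),P.max(0),np.percentile(P[:,2],[1,2,5]))
    from scipy.optimize import least_squares
    z0=np.percentile(P[:,2],2)
    for lo,hi in((.0,.025),(.025,.05)):
        Q=P[(P[:,2]>z0+lo)&(P[:,2]<z0+hi)]
        if len(Q)>15: print(lo,least_squares(lambda q:np.hypot(Q[:,0]-q[0],Q[:,1]-q[1])-.028,[.608,.17],loss='soft_l1',f_scale=.002).x.round(4),len(Q))
E
```

```text
time_s: 14.0
position: [0.6078, 0.169, 0.2141]
tcp_rot: [0.0, 0.655, 0.756, -0.0]
ft_force: [0.1, 0.3, -4.0]
finger_gap: 0.054
grip_force: 29.9
t 14.0 pos [0.6078 0.169  0.2141] turn frac [-0.     0.    -0.001] shift now [0.02 0.   1.38] shift after turn [0.02 0.   1.38] F [ 0.1  0.3 -4. ] gap 0.054037385393250315 grip 29.924636548385024 j6 0.04
840 [ 4.90873072e-01 -3.63985599e-01 -4.64879485e-04] [1.02507839 0.26289412 0.65806762] [0.05573102 0.08701971 0.09061649]
0.0 [0.6087 0.1675] 207
0.025 [0.6088 0.1686] 202
723 [ 0.27597311 -0.38957793  0.08505287] [0.62968663 0.18020681 0.6919461 ] [0.08681832 0.08747431 0.0916798 ]
0.0 [0.6078 0.1676] 145
0.025 [0.6082 0.1687] 162
```

View pics/p.png

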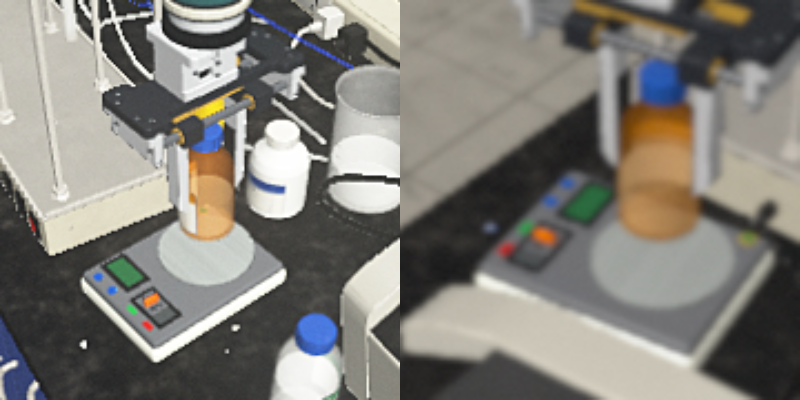

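Both views show the bottle over the pan and centred to about 2 mm, with the switch on. The fits show it leaning about 0.04 rad toward +y, so I'll correct that and lower it.

```bash
python3 -m handwheel '[[-0.05,0,0,0,0.012,0],[-0.05,0,0,0,0.012,0],[0,0,0,0,0.012,0],[0,0,0.2,0,0,0],[0,0,0.2,0,0,0],[0,0,0.2,0,0,0],[0,0,0.2,0,0,0],[0,0,0.2,0,0,0],[0,0,0.2,0,0,0],[0,0,0.08,0,0,0],[0,0,0,0,0,0],[0,0,0,0,0,0],[0,0,0,0,0,0]]'
python3 -m handwheel '[[0,0,0.04,0,0,0],[0,0,0.04,0,0,0],[0,0,0,0,0,0],[0,0,0,0,0,0]]' 
python3 - <<'E'
from h import *
from scipy.optimize import least_squares
for n,b in(('side',(130,270,180,300)),('scene',(80,260,170,350))):
    I,d,c=grab(n)
    h=cv2.cvtColor(I,cv2.COLOR_RGB2HSV);m=cv2.inRange(h,(8,100,60),(20,240,255))[b[0]:b[1],b[2]:b[3]]
    N,l,s,ce=cv2.connectedComponentsWithStats(m);i=1+np.argmax(s[1:,4]);ys,xs=np.nonzero(l==i);ys+=b[0];xs+=b[2]
    P=np.array([atd(c,x,y,d[y,x]) for y,x in zip(ys,xs) if d[y,x]>0])
    P=P[np.hypot(P[:,0]-.608,P[:,1]-.169)<.05]
    z0=np.percentile(P[:,2],2);print(n,z0)
    for lo,hi in((.0,.025),(.025,.05)):
        Q=P[(P[:,2]>z0+lo)&(P[:,2]<z0+hi)]
        if len(Q)>15: print(lo,least_squares(lambda q:np.hypot(Q[:,0]-q[0],Q[:,1]-q[1])-.028,[.608,.17],loss='soft_l1',f_scale=.002).x.round(4),len(Q))
E
```

```text
time_s: 15.4
position: [0.6085, 0.1682, 0.1824]
tcp_rot: [-0.014, 0.654, 0.756, 0.013]
ft_force: [0.2, -0.4, -3.5]
finger_gap: 0.0543
grip_force: 29.9
time_s: 15.8
position: [0.6082, 0.1682, 0.1799]
tcp_rot: [-0.014, 0.654, 0.756, 0.012]
ft_force: [-0.6, 0.7, -3.3]
finger_gap: 0.0544
grip_force: 29.9
side 0.054272178142932115
0.0 [0.6085 0.171 ] 174
0.025 [0.6087 0.1711] 173
scene 0.053432708051427344
0.0 [0.6082 0.171 ] 126
0.025 [0.6081 0.1711] 145
```

```bash
python3 -m handwheel '[[-0.05,0,0.02,0,0,0],[0,0,0.02,0,0,0],[0,0,0,0,0,0],[0,0,0,0,0,0]]' | grep -E 'pos|force'
python3 -m handwheel '[[0,0,0.02,0,0,0],[0,0,0.02,0,0,0],[0,0,0,0,0,0]]' | grep -E 'pos|force'
```

```text
position: [0.6084, 0.167, 0.1789]
ft_force: [1.2, -0.4, -2.8]
grip_force: 29.9
position: [0.6084, 0.1672, 0.1786]
ft_force: [-0.6, 0.1, 0.3]
grip_force: 29.9
```

```bash
python3 -m handwheel '[[0,0,0.012,0,0,0],[0,0,0,0,0,0]]' | grep -E 'pos|force'
python3 -m handwheel '[[0,0,0,0,0,0],[0,0,0,0,0,0],[0,0,0,0,0,0],[0,0,0,0,0,0],[0,0,0,0,0,0],[0,0,0,0,0,0],[0,0,0,0,0,0],[0,0,0,0,0,0],[0,0,0,0,0,0],[0,0,0,0,0,0]]' 1
python3 -m handwheel '[[0,0,-0.2,0,0,0],[0,0,-0.4,0,0,0],[0,0,-0.5,0,0,0],[0,0,-0.5,0,0,0],[0,0,-0.5,0,0,0],[0,0,-0.5,0,0,0],[0,0,-0.5,0,0,0],[0,0,-0.5,0,0,0],[0,0,-0.5,0,0,0],[0,0,-0.3,0,0,0],[0,0,0,0,0,0],[0,0,0,0,0,0]]'
python3 - <<'E'
from h import *
from scipy.optimize import least_squares
V=[]
for n,b in(('side',(130,270,180,300)),('scene',(80,260,170,350))):
    I,d,c=grab(n);V.append(cv2.resize(I[b[0]:b[0]+120,b[2]:b[2]+120] if n=='side' else I[b[0]:b[1],b[2]:b[3]],(400,400)))
    h=cv2.cvtColor(I,cv2.COLOR_RGB2HSV);m=cv2.inRange(h,(8,100,60),(20,240,255))[b[0]:b[1],b[2]:b[3]]
    N,l,s,ce=cv2.connectedComponentsWithStats(m);i=1+np.argmax(s[1:,4]);ys,xs=np.nonzero(l==i);ys+=b[0];xs+=b[2]
    P=np.array([atd(c,x,y,d[y,x]) for y,x in zip(ys,xs) if d[y,x]>0]);P=P[np.hypot(P[:,0]-.608,P[:,1]-.169)<.05]
    z0=np.percentile(P[:,2],2);print(n,z0)
    for lo,hi in((.0,.025),(.025,.05)):
        Q=P[(P[:,2]>z0+lo)&(P[:,2]<z0+hi)]
        print(lo,least_squares(lambda q:np.hypot(Q[:,0]-q[0],Q[:,1]-q[1])-.028,[.608,.17],loss='soft_l1',f_scale=.002).x.round(4))
save(np.hstack(V),'end.png')
E
```

```text
position: [0.6084, 0.1672, 0.1785]
ft_force: [-2.4, 0.7, 2.8]
grip_force: 30.0
time_s: 17.8
position: [0.6084, 0.1671, 0.1776]
tcp_rot: [-0.014, 0.654, 0.756, 0.012]
ft_force: [0.4, 0.6, -0.1]
finger_gap: 0.094
grip_force: 0.0
time_s: 19.0
position: [0.6089, 0.163, 0.2873]
tcp_rot: [-0.014, 0.654, 0.756, 0.012]
ft_force: [0.2, -0.1, -0.2]
finger_gap: 0.0938
grip_force: 0.0
side 0.05310712406834546
0.0 [0.6092 0.1707]
0.025 [0.609  0.1717]
scene 0.05201492475481442
0.0 [0.608  0.1706]
0.025 [0.608  0.1716]
```

View pics/end.png

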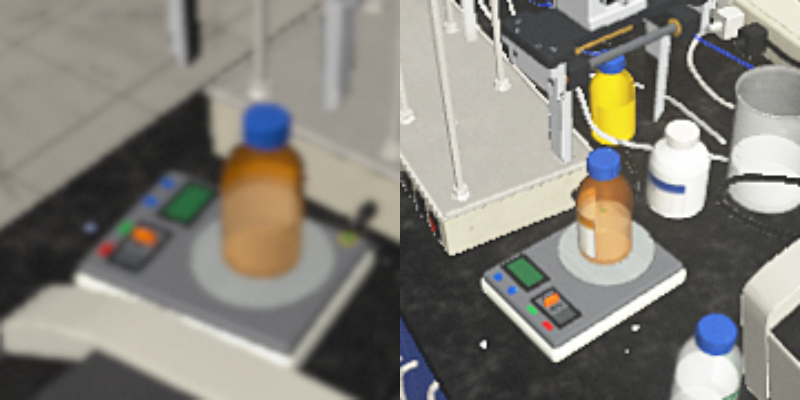

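The bottle stands free on the pan, within about 2 mm of its centre. The switch is at green, the clear bottle hasn't moved, and the gripper is clear.

```bash
python3 -c "
from workcell import arm
print(arm.hand_in())"
```

```text
the job is handed in; nothing more can be done
None
```

The job is handed in: I switched the balance on with its pan empty, then set the amber bottle upright within about 2 mm of the pan's centre and let go, leaving the clear bottle untouched (about 19 s on the robot's clock).

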